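# Open the stuck screw jar in the cam clamp

## Robot

A 7-joint arm with a two-finger parallel gripper is mounted at the origin on a cart in front of the work surface, level with it; the furniture and walls round the work are solid. World frame = base frame: x ahead of the robot, y to its left, z up, the work surface at z = 0. Lengths are in mm, angles in rad, forces in N, time in s.
With the tool pointing down it reaches from about 425 to 950 mm from the base axis. Payload 4.7 kg.
Tool frame: the origin (TCP) lies at the very end of the fingers, on their centre line; the grasp point (between the pads) lies 19 mm behind it; z points along the fingers, y is the line along which they close (so a half turn about z gives the same grasp; the last joint's range is limited). The gripper opens to 85 mm and grips with 20 to 120 N. Pads are 22 mm wide; open, the fingers measure 114 mm over their backs; the gripper's body (76 mm by 85 mm) begins 54 mm behind the grasp point. The pads swing forward as they close: fully open they stand 13 mm farther back than shut.
Start: joints at [1.196, 0.469, -0.049, 1.532, 0.024, 1.141, -0.082], TCP at [228.838, -635.045, 231.335] pointing down, gripper open.
Joint ranges: [-2.59, 2.59], [-0.33, 1.99], [-1.39, 1.29], [0.1, 2.45], [-1.04, 4.18], [0.21, 1.99], [-2.66, 2.66]. Speed limits (rad/s): [2.57, 2.57, 3.14, 3.14, 3.14, 3.14, 3.14].

## Interface

Orientations are given as a rotation vector (axis times angle).
In Python, from workcell import arm, camrig gives the robot as it stands (arm), with the cameras (camrig).
- The arm moves only by the tool jog_arm, called after "Emit:" by a JSON object that holds its "name" and its "arguments", one argument or row to a line. Schema: {"type":"object","properties":{"segments":{"type":"array","items":{"type":"array","prefixItems":[{"type":"array","items":{"type":"number"},"minItems":3,"maxItems":3},{"type":"number"},{"type":"number"}],"minItems":3,"maxItems":3},"minItems":1,"maxItems":10},"grip_n":{"type":"number"},"only":{"type":"string"},"quiet":{"type":"boolean"},"lines":{"type":"string"}},"required":["segments"],"additionalProperties":false}. segments is a list of rows, 1 to 10 of them, each written [[dx, dy, dz], turn, opening]: dx, dy, dz in a scale on which 1.0 is 1000 mm, then a turn about the tool's z in shares of 2 rad (1.0 is 2 rad), then the finger opening in mm; each row is the pose to reach, as a shift and turn from the pose commanded when the call began, along the tool's axes at that moment; what a row does not reach only later rows make up. A row lasts 1/10 s, in which the tool goes at most 50 mm and 0.15 rad, less where a joint would pass 70% of its speed; a pose out of reach is approached as far as the arm can. The fingers move at their own pace and stop on an object; grip_n is the grip in N (left out, the last holds). Time passes only in rows, so rows that do not move let the fingers close. The tool returns the time, the measured TCP pose, the force, the opening and the grip force at its end. only (a regular expression) keeps the lines of the reply that match it, lines (a string "A,B") keeps lines A to B, and quiet returns only ok. Input that does not fit is refused with a message, and nothing moves.
- arm.observe(): the state, without advancing time (a new reading comes with each control period).
- camrig.read_camera(name): name is "scene" or "side" or "wrist"; returns the picture (384x512x3 uint8, red, green, blue); there is no depth.
- camrig.camera_params(name): a dict with "fx", "fy", "cx", "cy" (pixels), "world_from_camera" (4x4, takes a point from camera to world coordinates). Camera axes: x right, y down, z forward; pixel columns grow to the right and rows downward; lengths in mm; the calibration is good to about 2 mm. The wrist camera is an equidistant fisheye: a pixel r from the principal point sees the ray r / f radians off the axis. A picture is of the moment at which its call begins: read the wrist's pose just before it. camera_params takes no time and is no camera call; for the wrist camera it gives the pose at the moment of the call.
- arm.hand_in(): hands the job in; it is judged then, once.
The state is a dict: "t": time; "joint_pos": joint angles; "qd": joint speeds; "joint_efforts": joint torques, N m; "tool_pos": TCP position; "tcp_rot": TCP orientation; "wrist_force": force on the tool from outside, world axes, zero at the start; "wrist_torque": the same for the moment, N m; "finger_gap": finger opening in mm; "finger_force": force on a finger pad.
Only numpy, scipy, OpenCV 4.12 (cv2) and the standard library are available. Lean on these libraries where they do the work, as an engineer would, in place of code of your own. Each camera call takes 0.05 s, during which the arm holds its last target. There are 200 camera calls.

## Task

The red cap of the glass screw jar is stuck: swing the red-knobbed lever of the clamp that the jar stands in fully home (clockwise from above) so that the jar is gripped, then unscrew the cap anticlockwise until its threads let go, without the jar turning with it. Lift the cap straight off and finish while still holding it in the gripper, level and still, a few centimetres above the open mouth, with the clamp still shut on the jar; leave the other things on the bench where they are.

Things in the scene. Friction and masses are not known exactly. Their poses are not given: they have to be found in the camera images.
- clamp: wooden cam clamp screwed to the bench: board 120 x 220 x 18 mm, long side along its y, origin under its centre, z up. Jar axis near x 0, y -35 mm. Beyond it, at the -y end, a V of two rubber-lined cheeks (68 mm above the bench); on its +y side a sprung rubber-faced pad (67 mm high) on a sliding jaw that the cam pushes towards the V. Cam pin, vertical, at x 0, y 69 mm
- lever (a joint): angle of the cam lever, rad: 0 open, 1.75 at its stop, fully home; grows clockwise seen from above, about the clamp's cam pin. Starts at 0 to 0.25. The pad meets the jar at about 0.4 to 0.7 and then springs up to about 30 N on it. The knob takes 4 to 8 N to move; the lever stays where it is left
- lever_knob (a point): centre of the top of the lever's upright red knob, 97 mm above the bench, 90 mm from the cam pin; at lever angle q its direction from the pin is 60 degrees minus q, from the clamp's x axis towards its y axis. Round, up to 21 mm in diameter, 40 mm tall, on a flat wooden lever: pinch it from above, it turns in the fingers
- jar: clear glass jar of screws, 0.26 to 0.49 kg: body 70 mm in diameter, shoulder from 66 to 79 mm height, neck 48 mm in diameter, mouth 100 mm above its underside. Origin at the centre of its underside, z up; stands on the clamp's board, 18 mm above the bench. Until clamped it is loose and turns with the cap
- jar_side (a point): a point on the side of the jar, 34 mm from its axis and 45 mm above its underside: shows whether the jar has turned or moved (clamping shifts it by up to 3 mm)
- cap: red knurled screw cap, 64 mm in diameter, 22 mm tall, 50 g; origin at the centre of its lower rim, z up; when tight 83 mm above the jar's underside (101 mm above the bench). Turned anticlockwise from above (yaw grows) it takes about 0.5 N m at first, eases as it rises 3 mm, and its lugs are free to lift straight off from 1.15 rad of turn until they meet the next threads' ends at about 1.5 rad
- sanding_block: black rubber sanding block, 64 x 108 x 37 mm, origin at the centre of its underside; a bystander
- pencil: green pencil, 160 mm long, 7 mm thick, origin at the middle of its underside; a bystander
- offcut_f: small mitred wooden offcut, 40 x 60 x 19 mm, origin at the centre of its underside; a bystander
- offcut_b: mitred wooden offcut, 40 x 100 x 19 mm, origin at the centre of its underside; a bystander

How it is judged:
By the outcome, as a careful person would: the job done as asked, in the order asked, and still so for the second after the job is handed in, while the arm keeps its last pose, push and grip.
It also fails if it takes over 54 s, if anything falls off the work surface, if the arm or the gripper's body presses on something with over 40 N, if the wrist force passes 120 N, or if a joint passes its speed limit or range.

## Working session

There is one attempt and no reset: what is moved stays moved. The work goes in short steps, Python scripts to look and compute and a tool call to move; the robot and the scene stay as the last step left them, time stands still between calls to the robot, and variables do not carry over. Pictures are saved under pics/ and viewed, at most 10 in all, crops included, and the job is handed in when it is done.

```bash
ls; mkdir -p pics
```

Run:
```python
from workcell import arm, camrig
import cv2,numpy as np
s=arm.observe();print(s)
for n in("scene","side"):
    p=camrig.camera_params(n);print(n,p)
    cv2.imwrite(f"pics/{n}0.png",cv2.resize(camrig.read_camera(n)[:,:,::-1],(768,576),interpolation=cv2.INTER_CUBIC))
```

```text
pics
workcell.py
{'t': 0.0, 'joint_pos': array([ 1.19604288,  0.46943368, -0.04858046,  1.53369786,  0.02403307,
        1.1410144 , -0.08228818]), 'qd': array([ 1.44203300e-04, -3.08012910e-04, -3.89254423e-04,  5.63527864e-04,
        1.99607942e-03,  6.77520994e-05, -6.59042602e-04]), 'joint_efforts': array([ 3.29093027e-04, -5.10310471e+01, -4.65835724e-02, -2.37708896e+01,
        1.06295550e-02,  7.57971313e-03, -1.22580755e-05]), 'tool_pos': array([ 228.64247134, -634.4661507 ,  230.26493124]), 'tcp_rot': array([-3.09282686e+00, -5.40232372e-01,  5.62379973e-04]), 'wrist_force': array([-0.71871075,  0.46618638, -1.32101294]), 'wrist_torque': array([ 0.02778425,  0.02625784, -0.08015438]), 'finger_force': 0.0, 'finger_gap': 85.18718952496982}
scene {'fx': 404.1312210279715, 'fy': 404.1312210279715, 'cx': 256.8370020937164, 'cy': 190.20334358258722, 'world_from_camera': array([[-7.00875966e-01, -4.69292038e-01,  5.37157205e-01,
        -9.42170454e+01],
       [-7.13264208e-01,  4.66607831e-01, -5.23002201e-01,
         3.44904709e+02],
       [-5.20098972e-03, -7.49694681e-01, -6.61763428e-01,
         7.91078355e+02],
       [ 0.00000000e+00,  0.00000000e+00,  0.00000000e+00,
         1.00000000e+00]])}
side {'fx': 467.4505279821903, 'fy': 467.4505279821903, 'cx': 254.48069770629277, 'cy': 187.49492221538463, 'world_from_camera': array([[ 9.58349810e-01, -2.53184328e-01,  1.32148923e-01,
         3.46202170e+02],
       [-2.85554721e-01, -8.41499282e-01,  4.58625620e-01,
        -6.38855336e+02],
       [-4.91359568e-03, -4.77259524e-01, -8.78748657e-01,
         9.48550135e+02],
       [ 0.00000000e+00,  0.00000000e+00,  0.00000000e+00,
         1.00000000e+00]])}
```

View pics/scene0.png

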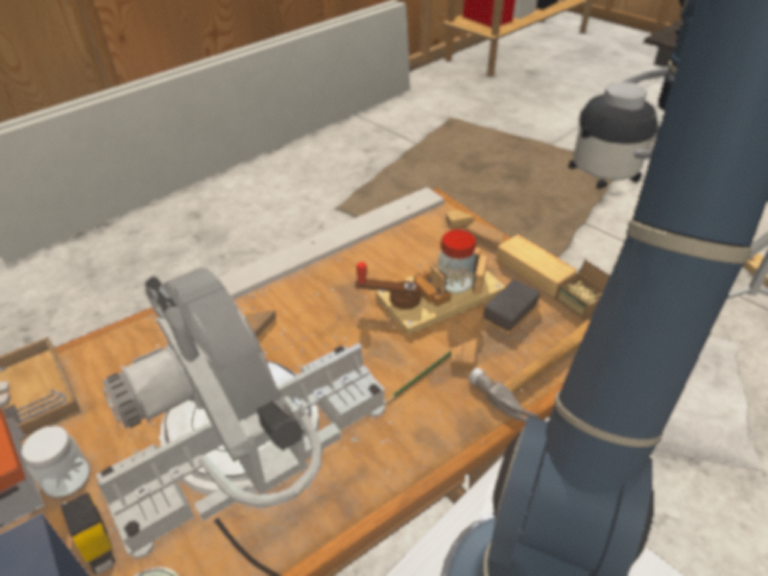

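View pics/side0.png

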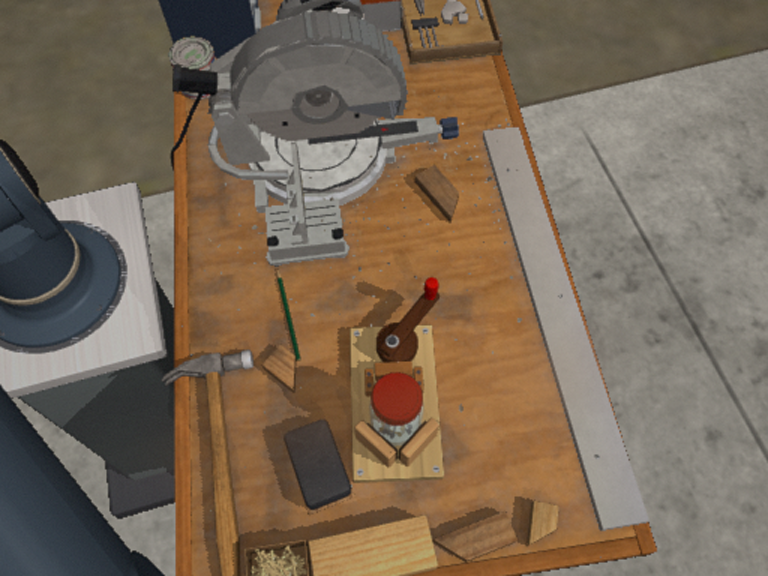

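The scene view shows the cap at (459,240) and the knob at (361,266). In the side view the cap is at (397,393), the knob at (432,285), the board corners at (350,327), (432,325), (442,477) and (353,480), and the pin bolt at (392,341). All of these are upscaled pixels (×1.5).

Create h.py:
```python
from workcell import arm, camrig
import cv2,numpy as np
from scipy.optimize import least_squares
def proj(p,P):
    T=np.linalg.inv(p["world_from_camera"]);c=np.atleast_2d(P)@T[:3,:3].T+T[:3,3]
    return c[:,:2]/c[:,2:]*[p["fx"],p["fy"]]+[p["cx"],p["cy"]]
def ray(p,uv,z):
    d=p["world_from_camera"][:3,:3]@[(uv[0]-p["cx"])/p["fx"],(uv[1]-p["cy"])/p["fy"],1];o=p["world_from_camera"][:3,3]
    return o+d*(z-o[2])/d[2]
def reds(img):
    h=cv2.cvtColor(cv2.cvtColor(img,cv2.COLOR_RGB2BGR),cv2.COLOR_BGR2HSV)
    m=((h[...,0]<6)|(h[...,0]>174))&(h[...,1]>170)&(h[...,2]>70)
    return cv2.connectedComponentsWithStats(m.astype(np.uint8),connectivity=8)
def cyl(P,r,h):
    a=np.linspace(0,2*np.pi,48);c=np.c_[r*np.cos(a),r*np.sin(a),0*a]
    return np.r_[c,c+[0,0,h]]+P
def hullc(p,P,r,h):
    M=cv2.moments(cv2.convexHull(proj(p,cyl(P,r,h)).astype(np.float32)))
    return np.array([M["m10"],M["m01"]])/M["m00"]
def locate(obs,r,h,x0):
    return least_squares(lambda P:np.concatenate([hullc(p,P,r,h)-c for p,c in obs]),x0)
```

Run:
```python
from h import *
ps={n:camrig.camera_params(n) for n in("scene","side")}
exp={"scene":[(306,162),(241,180)],"side":[(265,264),(288,191)]}
ob=[[],[]]
for n,p in ps.items():
    k,l,st,ce=reds(camrig.read_camera(n))
    for i in(0,1):
        d=np.hypot(*(ce-exp[n][i]).T)+1e3*(st[:,4]<15); j=d.argmin();ob[i].append((p,ce[j]));print(n,i,ce[j],st[j])
for i,(r,h,z) in enumerate([(32,22,101),(10,40,57)]):
    s=locate(ob[i],r,h,[600,-500,z]);print(s.x,s.fun)
p=ps["side"]
for u in [(350,327),(432,325),(442,477),(353,480)]:print(ray(p,np.array(u)/1.5,18))
print("pin z~60",ray(p,np.array([392,341])/1.5,60))
print("block,pencil",[ray(p,np.array(u)/1.5,z).round() for u,z in [((318,458),37),((289,318),7),((281,367),19)]])
```

```text
scene 0 [305.45245902 161.52786885] [295 153  22  18 305]
scene 1 [240.5952381  180.45238095] [239 175   4  13  42]
side 0 [263.85086551 263.70972037] [249 249  32  33 751]
side 1 [287.         191.85321101] [283 185   9  15 109]
[ 463.27560892 -381.31607858  -11.02731846] [-4.45178855 26.29876756 11.5978491  23.57156517]
[ 545.99779652 -212.0061152    37.74240925] [-0.9557283   5.87622671  1.90759185  2.63317655]
[ 420.13188734 -212.66380888   18.        ]
[ 535.68240971 -244.02808801   18.        ]
[ 478.42173888 -455.81504547   18.        ]
[ 365.59203971 -426.10779436   18.        ]
pin z~60 [ 466.62850482 -269.01275828   60.        ]
block,pencil [array([ 329., -390.,   37.]), array([ 338., -167.,    7.]), array([ 310., -245.,   19.])]
```

```bash
sed -i 's/for p,c in obs\]),x0)/for p,c in obs]),x0,diff_step=1e-3)/' h.py
```

Run:
```python
from h import *
a,b=camrig.camera_params("scene"),camrig.camera_params("side")
for (r,h,z,u,v) in [(32,22,101,[305.45,161.53],[263.85,263.71]),(10,40,57,[240.6,180.45],[287,191.85])]:
    s=locate([(a,np.array(u)),(b,np.array(v))],r,h,[500,-300,z]);print(s.x,s.fun)
c=np.array([[420.1,-212.7],[535.7,-244],[478.4,-455.8],[365.6,-426.1]])
C=c.mean(0);y=(c[0]+c[1]-c[2]-c[3]);ph=np.arctan2(y[1],y[0])-np.pi/2
print(C,ph);R=np.array([[np.cos(ph),-np.sin(ph)],[np.sin(ph),np.cos(ph)]])
print("jar",C+R@[0,-35],"pin",C+R@[0,69])
for q in (0,.1,.25,1.75):
    t=np.pi/3-q;print(q,C+R@(np.array([0,69])+90*np.array([np.cos(t),np.sin(t)])))
from scipy.spatial.transform import Rotation as Ro
print(Ro.from_rotvec(arm.observe()["tcp_rot"]).as_matrix().round(3))
```

```text
[ 442.12778059 -364.53934513  107.27076051] [ 0.3111684   0.13182384  0.16455143 -0.16100843]
[ 540.57383486 -214.40613494   59.34849278] [ 0.76692928  0.41597876  0.44190893 -0.50627644]
[ 449.95 -334.65] -0.2571153285794212
jar [ 441.0497881  -368.49946422] pin [ 467.49613203 -267.9181991 ]
0 [ 530.83695359 -203.98119632]
0.1 [ 536.90356275 -210.62414565]
0.25 [ 544.68610847 -221.63961294]
1.75 [ 519.11899265 -341.64119593]
[[ 0.941  0.339 -0.   ]
 [ 0.339 -0.941  0.001]
 [-0.    -0.001 -1.   ]]
```

The manual's scale: shifts go in shares of 1000 mm and turns go in shares of 2 rad. Converting my numbers, 290 mm / 1000 = 0.29, -180 mm / 1000 = -0.18.

Emit:
{"name": "jog_arm", "arguments": {
  "segments": [
    [[0.04, -0.025, 0], 0, 85],
    [[0.08, -0.05, 0], 0, 85],
    [[0.12, -0.075, 0], 0, 85],
    [[0.16, -0.1, 0], 0, 85],
    [[0.2, -0.125, 0], 0, 85],
    [[0.24, -0.15, 0], 0, 85],
    [[0.27, -0.17, 0], 0, 85],
    [[0.29, -0.18, 0], 0, 85],
    [[0.29, -0.18, 0], 0, 85],
    [[0.29, -0.18, 0], 0, 85]
  ]
}}

```text
t: 1.2
tool_pos: [440.3, -367.7, 231.2]
tcp_rot: [3.094, 0.541, -0.001]
wrist_force: [-0.1, -0.1, 0.3]
finger_gap: 85.2
finger_force: 0.0
```

Run:
```python
from h import *
s=arm.observe();p=camrig.camera_params("wrist");np.save("w1.npy",p["world_from_camera"]);im=camrig.read_camera("wrist");print(s["tool_pos"],p)
cv2.imwrite("pics/w1.png",cv2.resize(im[:,:,::-1],(768,576),interpolation=cv2.INTER_CUBIC))
k,l,st,ce=reds(im);print([(c.round(1),t) for c,t in zip(ce,st) if t[4]>30])
```

```text
[ 440.33970808 -367.66706568  231.20551843] {'fx': 297.3186396354542, 'fy': 297.3186396354542, 'cx': 258.1405164627445, 'cy': 189.2127126898706, 'world_from_camera': array([[ 3.39439232e-01, -8.98542576e-01, -2.78212595e-01,
         5.12961085e+02],
       [-9.40627975e-01, -3.24206063e-01, -1.00545721e-01,
        -3.41495880e+02],
       [ 1.46401363e-04,  2.95823712e-01, -9.55242540e-01,
         3.73326105e+02],
       [ 0.00000000e+00,  0.00000000e+00,  0.00000000e+00,
         1.00000000e+00]])}
[(array([255.2, 192. ]), array([     0,      0,    512,    384, 191941], dtype=int32)), (array([149.9,  36. ]), array([137,  25,  27,  22, 414], dtype=int32)), (array([258.1, 180.3]), array([ 224,  146,   71,   69, 3799], dtype=int32)), (array([452.5, 209.9]), array([445, 196,  16,  31, 287], dtype=int32)), (array([434.5, 219.2]), array([431, 209,  10,  27, 167], dtype=int32))]
```

View pics/w1.png

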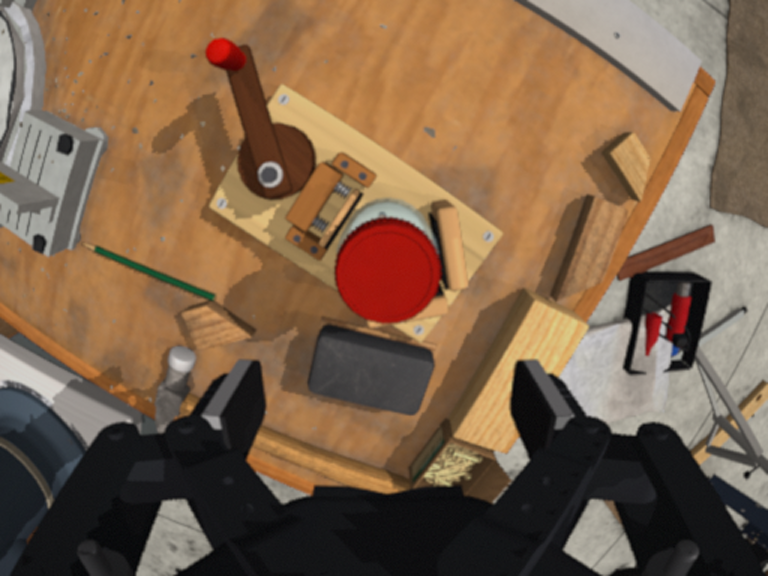

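The wrist view shows the cap at (387,270), the knob at (224,54) and the pin at (270,174), upscaled. Next I'll fuse all three views.

Add to h.py:
```python
def proj(p,P):
    T=np.linalg.inv(p["world_from_camera"]);c=np.atleast_2d(P)@T[:3,:3].T+T[:3,3]
    r=np.hypot(c[:,0],c[:,1])[:,None]
    q=c[:,:2]/r*np.arctan2(r,c[:,2:]) if abs(p["fx"]-297.3)<1 else c[:,:2]/c[:,2:]
    return q*[p["fx"],p["fy"]]+[p["cx"],p["cy"]]
```

Run:
```python
from h import *
a,b,w=[camrig.camera_params(n) for n in("scene","side","wrist")];w["world_from_camera"]=np.load("w1.npy")
for (r,h,z,u,v,t) in [(32,22,101,[305.45,161.53],[263.85,263.71],[258.1,180.3]),(10,40,57,[240.6,180.45],[287,191.85],[149.9,36])]:
  o=[(a,np.array(u)),(b,np.array(v)),(w,np.array(t))]
  for oo in (o,o[1:],o[::2]):
    s=locate(oo,r,h,[500,-300,z]);print(s.x.round(1),s.fun.round(1))
# pin from wrist+side (cam bolt), and wrist-only with z fixed
s=least_squares(lambda P:np.r_[proj(b,P)[0]-np.array([392,341])/1.5,proj(w,P)[0]-np.array([270,174])/1.5],[467,-268,60]);print("pin",s.x,s.fun)
C=least_squares(lambda q:np.r_[[proj(w,[q[0]+np.cos(q[2])*x-np.sin(q[2])*y,q[1]+np.sin(q[2])*x+np.cos(q[2])*y,18])[0]-np.array(u)/1.5 for x,y,u in [(-60,110,(208,206)),(60,110,(281,85)),(60,-110,(502,235)),(-60,-110,(424,341))]]].ravel(),[450,-335,-.257]);print("clamp",C.x,C.fun.round(1))
```

```text
[ 445.3 -365.4  103.7] [-0.5  0.5  1.9  0.4 -0.6  0.8]
[ 444.9 -365.3  101.5] [ 1.7  0.8 -0.8  0.4]
[ 446.2 -365.7  104.4] [-0.6  0.1  0.1  0.2]
[ 542.2 -214.9   58.1] [ 0.5  0.4  1.2 -0.2 -0.3  0.3]
[ 544.9 -205.    35.8] [ 0.3  0.4 -0.3  0. ]
[ 542.8 -215.1   58.5] [ 0.4  0.2 -0.1 -0.2]
pin [ 468.68654449 -265.24779983   48.66860607] [ 0.37156406  0.33436939 -0.25725102  0.0701243 ]
clamp [ 4.52672388e+02 -3.34511907e+02 -2.47281921e-01] [-0.5  1.  -0.4 -1.5  2.1 -1.2 -1.3  2.2]
```

Scaled: 162 mm / 1000 = 0.162, 147 mm / 1000 = 0.147.

Emit:
{"name": "jog_arm", "arguments": {
  "segments": [
    [[0.035, -0.027, 0], 0, 50],
    [[0.075, -0.055, 0], 0, 50],
    [[0.11, -0.082, 0], 0, 50],
    [[0.147, -0.109, 0], 0, 50],
    [[0.147, -0.109, 0.035], 0, 50],
    [[0.147, -0.109, 0.075], 0, 50],
    [[0.147, -0.109, 0.115], 0, 50],
    [[0.147, -0.109, 0.145], 0, 50],
    [[0.147, -0.109, 0.162], 0, 50],
    [[0.147, -0.109, 0.162], 0, 50]
  ],
  "grip_n": 40
}}

```text
t: 2.25
tool_pos: [539.1, -216.6, 66.4]
tcp_rot: [-3.094, -0.535, 0.009]
wrist_force: [-0.1, 0.1, -0.3]
finger_gap: 49.7
finger_force: 0.0
```

Emit:
{"name": "jog_arm", "arguments": {
  "segments": [
    [[0, 0, 0], 0, 15],
    [[0, 0, 0], 0, 10],
    [[0, 0, 0], 0, 10],
    [[0, 0, 0], 0, 10],
    [[0, 0, 0], 0, 10],
    [[0, 0, 0], 0, 10]
  ],
  "grip_n": 40
}}

```text
t: 2.85
tool_pos: [542.9, -215.3, 70.8]
tcp_rot: [3.094, 0.54, 0.003]
wrist_force: [-0.8, 1.1, 7.3]
finger_gap: 19.0
finger_force: 39.5
```

Run:
```python
from h import *
im=camrig.read_camera("wrist");cv2.imwrite("pics/w2.png",im[:,:,::-1])
```

```text
(no output)
```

View pics/w2.png

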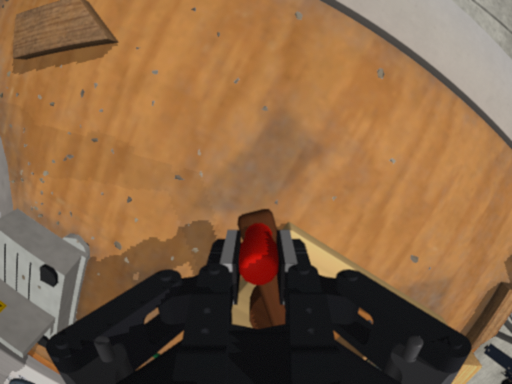

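The knob is pinched at about (259,252). I'll work out the arc in tool axes.

Run:
```python
import numpy as np
pin=np.array([469,-267.7]);k=np.array([542.5,-215.2]);v=k-pin;r=np.hypot(*v);a0=np.arctan2(v[1],v[0]);print(r,np.degrees(a0))
for a in np.linspace(a0,np.radians(-58),17)[1:]:
    d=pin+r*np.array([np.cos(a),np.sin(a)])-k;print(np.degrees(a).round(1),(np.array([[.941,.339],[.339,-.941]])@d).round(1))
```

```text
90.32441530394757 35.53767779197438
29.7 [2. 9.]
23.8 [ 3.2 18.1]
18.0 [ 3.3 27.3]
12.2 [ 2.6 36.5]
6.3 [ 0.9 45.6]
0.5 [-1.7 54.4]
-5.4 [-5.2 62.9]
-11.2 [-9.6 71.1]
-17.1 [-14.7  78.7]
-22.9 [-20.6  85.8]
-28.8 [-27.2  92.2]
-34.6 [-34.4  98. ]
-40.5 [-42.2 102.9]
-46.3 [-50.4 107.1]
-52.2 [-59.  110.4]
-58.0 [-67.9 112.8]
```

Scaled: 71 mm / 1000 = 0.071, 63 mm / 1000 = 0.063.

Emit:
{"name": "jog_arm", "arguments": {
  "segments": [
    [[0.002, 0.009, -0.003], 0, 10],
    [[0.0032, 0.018, -0.003], 0, 10],
    [[0.0033, 0.0273, -0.003], 0, 10],
    [[0.0026, 0.0365, -0.003], 0, 10],
    [[0.001, 0.0456, -0.003], 0, 10],
    [[-0.0017, 0.0544, -0.003], 0, 10],
    [[-0.0052, 0.063, -0.003], 0, 10],
    [[-0.0096, 0.071, -0.003], 0, 10]
  ]
}}

```text
t: 3.7
tool_pos: [558.9, -279.2, 71.4]
tcp_rot: [-3.087, -0.543, -0.005]
wrist_force: [4.1, 10.0, -3.5]
finger_gap: 18.8
finger_force: 40.2
```

Scaled: -58.3 mm / 1000 = -0.0583, -49.4 mm / 1000 = -0.0494.

Emit:
{"name": "jog_arm", "arguments": {
  "segments": [
    [[-0.005, 0.0077, 0], 0, 10],
    [[-0.011, 0.0148, 0], 0, 10],
    [[-0.0176, 0.0212, 0], 0, 10],
    [[-0.0248, 0.027, 0], 0, 10],
    [[-0.0326, 0.032, 0], 0, 10],
    [[-0.0408, 0.036, 0], 0, 10],
    [[-0.0494, 0.0394, 0], 0, 10],
    [[-0.0583, 0.0418, 0], 0, 10],
    [[-0.0583, 0.0418, 0], 0, 10],
    [[-0.0583, 0.0418, 0], 0, 10]
  ]
}}

```text
t: 4.7
tool_pos: [518.1, -340.7, 71.6]
tcp_rot: [-3.091, -0.542, -0.004]
wrist_force: [4.7, 5.8, -3.8]
finger_gap: 19.1
finger_force: 39.9
```

Scaled: -8 mm / 1000 = -0.008, -4 mm / 1000 = -0.004.

Emit:
{"name": "jog_arm", "arguments": {
  "segments": [
    [[-0.004, 0.001, 0], 0, 10],
    [[-0.008, 0.002, 0], 0, 10],
    [[-0.008, 0.002, 0], 0, 10],
    [[-0.008, 0.002, 0], 0, 10],
    [[-0.008, 0.002, 0], 0, 10]
  ]
}}

```text
t: 5.2
tool_pos: [515.4, -342.4, 71.7]
tcp_rot: [-3.089, -0.548, -0.015]
wrist_force: [11.7, 8.5, -9.6]
finger_gap: 18.8
finger_force: 39.7
```

Scaled: -8 mm / 1000 = -0.008, -4 mm / 1000 = -0.004.

Emit:
{"name": "jog_arm", "arguments": {
  "segments": [
    [[-0.004, 0.001, 0], 0, 10],
    [[-0.008, 0.002, 0], 0, 10],
    [[-0.008, 0.002, 0], 0, 10],
    [[-0.008, 0.002, 0], 0, 10],
    [[-0.008, 0.002, 0], 0, 10]
  ]
}}

```text
t: 5.7
tool_pos: [515.1, -342.6, 71.8]
tcp_rot: [-3.086, -0.554, -0.033]
wrist_force: [23.6, 15.4, -16.8]
finger_gap: 18.9
finger_force: 39.9
```

Scaled: -120 mm / 1000 = -0.12, -1.5 mm / 1000 = -0.0015.

Emit:
{"name": "jog_arm", "arguments": {
  "segments": [
    [[0.006, -0.0015, 0], 0, 10],
    [[0.012, -0.003, 0], 0, 10],
    [[0.012, -0.003, 0], 0, 45],
    [[0.012, -0.003, 0], 0, 45],
    [[0.012, -0.003, 0], 0, 45],
    [[0.012, -0.003, -0.03], 0, 85],
    [[0.012, -0.003, -0.07], 0, 85],
    [[0.012, -0.003, -0.11], 0, 85],
    [[0.012, -0.003, -0.12], 0, 85],
    [[0.012, -0.003, -0.12], 0, 85]
  ]
}}

```text
t: 6.7
tool_pos: [513.4, -348.0, 194.9]
tcp_rot: [3.091, 0.537, 0.005]
wrist_force: [-0.2, -0.6, 0.2]
finger_gap: 85.4
finger_force: 0.0
```

Run:
```python
from h import *
b=camrig.camera_params("side");a=camrig.camera_params("scene");w=camrig.camera_params("wrist");T=arm.observe()["tool_pos"];im=camrig.read_camera("wrist");sc=camrig.read_camera("side")
cv2.imwrite("pics/w3.png",cv2.resize(im[:,:,::-1],(768,576),interpolation=cv2.INTER_CUBIC))
cv2.imwrite("pics/s3.png",cv2.resize(sc[200:340,200:340,::-1],(560,560),interpolation=cv2.INTER_CUBIC))
print(T)
for i in(im,sc):
  k,l,st,ce=reds(i);print([(c.round(1),t) for c,t in zip(ce,st) if t[4]>60][1:])
print(proj(w,[443,-368,112]),proj(w,[521,-341,77]),proj(b,[521,-341,77]),proj(b,[443,-368,112]))
```

```text
[ 513.40582427 -348.0460217   194.90223676]
[(array([252.2, 175.3]), array([241, 162,  23,  27, 474], dtype=int32)), (array([451.6, 228.3]), array([444, 215,  16,  30, 272], dtype=int32)), (array([433.2, 237.7]), array([429, 228,  11,  26, 158], dtype=int32)), (array([252.4, 273.3]), array([ 216,  239,   73,   68, 3765], dtype=int32))]
[(array([298.2, 246.3]), array([294, 242,   9,  11,  71], dtype=int32)), (array([264.5, 264.8]), array([249, 249,  32,  34, 800], dtype=int32))]
[[252.10030558 275.30894961]] [[252.97271455 176.02545038]] [[298.2905874  248.63190401]] [[264.94993564 266.18814461]]
```

View pics/w3.png

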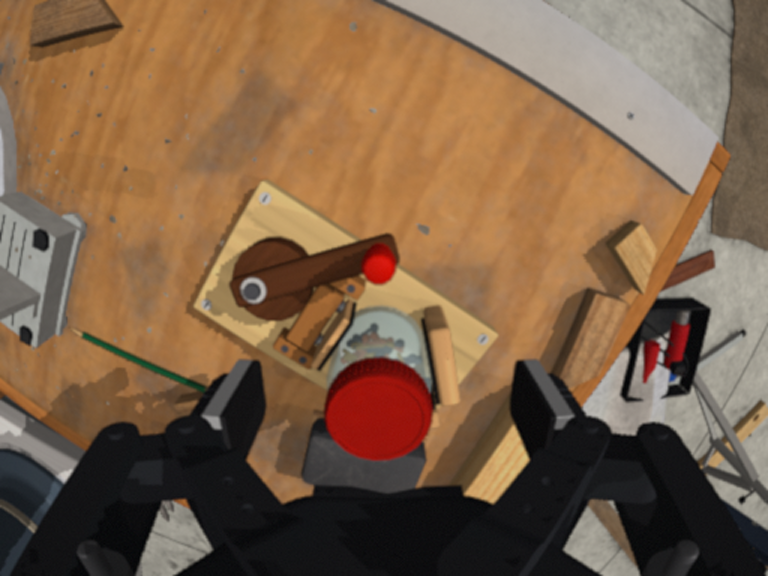

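View pics/s3.png

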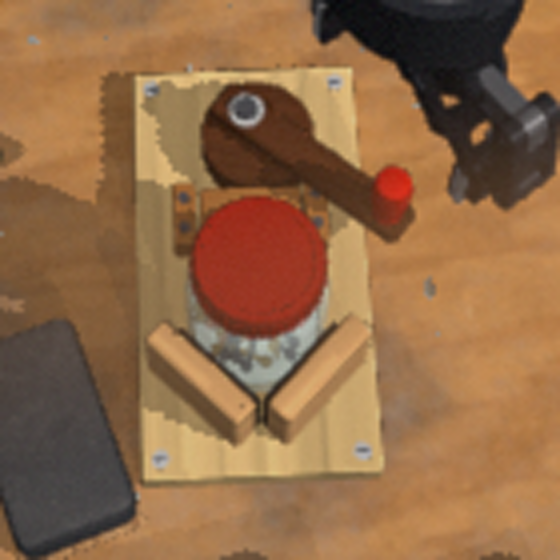

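The lever has swung home: the knob is at wrist (379,265) and the pad is on the jar. I'll re-fit the cap and knob.

Run:
```python
from h import *
a,b,w=[camrig.camera_params(n) for n in("scene","side","wrist")]
k,l,st,ce=reds(camrig.read_camera("scene"));print([(c.round(1),t) for c,t in zip(ce,st) if t[4]>30][1:])
j=np.hypot(*(ce-[305.5,161.5]).T).argmin()
o=[(a,ce[j]),(b,np.array([264.5,264.8])),(w,np.array([252.4,273.3]))]
for oo in (o,o[1:],o[::2]):
    s=locate(oo,32,22,[443,-367,101]);print(s.x.round(1),s.fun.round(1))
print(locate([(b,np.array([298.2,246.3])),(w,np.array([252.2,175.3]))],10,40,[519,-341,57]).x)
```

```text
[(array([337.8,   8.6]), array([334,   2,   8,  13,  70], dtype=int32)), (array([306. , 161.3]), array([296, 153,  22,  18, 300], dtype=int32)), (array([277.8, 163.9]), array([276, 159,   5,  13,  42], dtype=int32))]
[ 444.5 -365.6  102.1] [-0.8  1.3  0.9 -0.1  0.1  0.6]
[ 443.6 -365.6  100.1] [ 0.4  0.3 -0.2  0.1]
[ 445.8 -365.3  103.8] [-1.2  0.6  0.2  0.4]
[ 521.86756127 -337.59229683   59.44355665]
```

Scaled: -71 mm / 1000 = -0.071, -60 mm / 1000 = -0.06, 1.05 rad / 2 = 0.525.

Emit:
{"name": "jog_arm", "arguments": {
  "segments": [
    [[-0.015, -0.001, 0], 0.075, 85],
    [[-0.03, -0.003, 0], 0.15, 85],
    [[-0.045, -0.004, 0], 0.225, 85],
    [[-0.06, -0.005, 0], 0.3, 85],
    [[-0.071, -0.0065, 0], 0.375, 85],
    [[-0.071, -0.0065, 0], 0.45, 85],
    [[-0.071, -0.0065, 0], 0.525, 85],
    [[-0.071, -0.0065, 0], 0.525, 85],
    [[-0.071, -0.0065, 0.02], 0.525, 85],
    [[-0.071, -0.0065, 0.02], 0.525, 85]
  ]
}}

```text
t: 7.85
tool_pos: [442.1, -363.0, 169.1]
tcp_rot: [-2.949, 1.078, 0.01]
wrist_force: [-0.0, 1.5, -0.8]
finger_gap: 85.0
finger_force: 0.0
```

Run:
```python
from h import *
from scipy.spatial.transform import Rotation as Ro
s=arm.observe();w=camrig.camera_params("wrist");im=camrig.read_camera("wrist")
k,l,st,ce=reds(im);j=np.hypot(*(ce-proj(w,[444,-366,112])[0]).T).argmin();print(ce[j],st[j],s["joint_pos"])
f=least_squares(lambda q:hullc(w,[q[0],q[1],101],32,22)-ce[j],[444,-366],diff_step=1e-3).x
R=Ro.from_rotvec(s["tcp_rot"]).as_matrix();print(f,s["tool_pos"],R.T@np.r_[f-s["tool_pos"][:2],0])
cv2.imwrite("pics/w4.png",im[:,:,::-1])
```

```text
[262.79040965 201.94601461] [ 218  157   90   90 6298] [ 0.62164045  0.36737939 -0.01011824  1.84599804  0.00452088  0.93500924
 -1.66241756]
[ 444.85000914 -367.8144507 ] [ 442.09354397 -362.99381803  169.1336574 ] [ 5.21580003  1.90548464 -0.03402802]
```

View pics/w4.png

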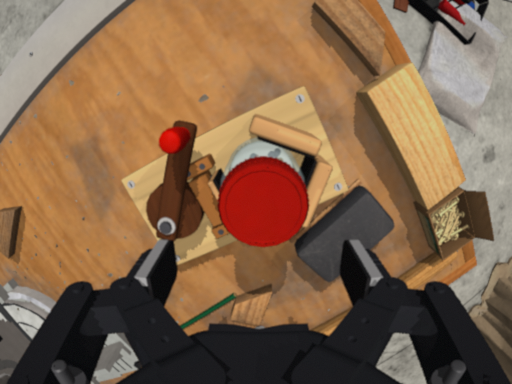

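The cap is at (263,202), centred between the open fingers, and nothing is under the finger line. I'll descend.

Scaled: 80 mm / 1000 = 0.08, 4.5 mm / 1000 = 0.0045.

Emit:
{"name": "jog_arm", "arguments": {
  "segments": [
    [[0.0045, 0.0013, 0.01], 0, 85],
    [[0.0045, 0.0013, 0.04], 0, 85],
    [[0.0045, 0.0013, 0.065], 0, 85],
    [[0.0045, 0.0013, 0.08], 0, 85],
    [[0.0045, 0.0013, 0.08], 0, 85],
    [[0.0045, 0.0013, 0.08], 0, 85],
    [[0.0045, 0.0013, 0.08], 0, 85]
  ]
}}

```text
t: 8.6
tool_pos: [447.4, -369.0, 93.5]
tcp_rot: [2.948, -1.083, 0.004]
wrist_force: [-0.1, 0.8, -0.1]
finger_gap: 84.8
finger_force: 0.0
```

Scaled: 3 mm / 1000 = 0.003, -1.5 mm / 1000 = -0.0015.

Emit:
{"name": "jog_arm", "arguments": {
  "segments": [
    [[-0.0015, 0, 0.003], 0, 66],
    [[-0.0015, 0, 0.003], 0, 62],
    [[-0.0015, 0, 0.003], 0, 55],
    [[-0.0015, 0, 0.003], 0, 55],
    [[-0.0015, 0, 0.003], 0, 55]
  ],
  "grip_n": 30
}}

```text
t: 9.1
tool_pos: [444.7, -368.8, 90.5]
tcp_rot: [2.947, -1.084, 0.001]
wrist_force: [-3.5, -2.0, 6.6]
finger_gap: 63.8
finger_force: 32.4
```

Scaled: -1.6 mm / 1000 = -0.0016, -1.4 mm / 1000 = -0.0014, -0.6 rad / 2 = -0.3.

Emit:
{"name": "jog_arm", "arguments": {
  "segments": [
    [[0, 0, 0], 0, 50],
    [[0, 0, 0], 0, 50],
    [[0, 0, 0], 0, 50],
    [[0, 0, -0.0003], -0.05, 50],
    [[0, 0, -0.0005], -0.1, 50],
    [[0, 0, -0.0008], -0.15, 50],
    [[0, 0, -0.0011], -0.2, 50],
    [[0, 0, -0.0014], -0.25, 50],
    [[0, 0, -0.0016], -0.3, 50],
    [[0, 0, -0.0016], -0.3, 50]
  ],
  "grip_n": 90
}}

```text
t: 10.1
tool_pos: [445.3, -367.3, 92.2]
tcp_rot: [3.137, -0.161, 0.0]
wrist_force: [-2.2, 1.6, 7.7]
finger_gap: 62.1
finger_force: 96.4
```

Run:
```python
from h import *
s=arm.observe();print(s["wrist_torque"],s["wrist_force"])
im=camrig.read_camera("wrist");sd=camrig.read_camera("side");cv2.imwrite("pics/a5.png",np.hstack([cv2.resize(im[:260,130:390,::-1],(400,400)),cv2.resize(sd[200:330,205:335,::-1],(400,400),interpolation=cv2.INTER_CUBIC)]))
```

```text
[0.18314817 0.65033199 0.11085573] [-2.24275312  1.62368291  7.69195393]
```

View pics/a5.png

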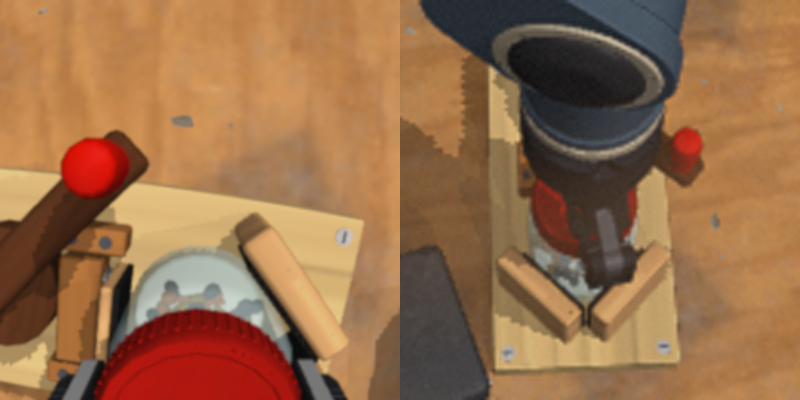

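The grip holds, the lever is still home and the cap is turning. I'll continue to about 1.32 rad in total.

Scaled: -1.8 mm / 1000 = -0.0018, -1.6 mm / 1000 = -0.0016, -0.72 rad / 2 = -0.36.

Emit:
{"name": "jog_arm", "arguments": {
  "segments": [
    [[0, 0, -0.0003], -0.05, 50],
    [[0, 0, -0.0005], -0.1, 50],
    [[0, 0, -0.0008], -0.15, 50],
    [[0, 0, -0.0011], -0.2, 50],
    [[0, 0, -0.0014], -0.25, 50],
    [[0, 0, -0.0016], -0.3, 50],
    [[0, 0, -0.0018], -0.35, 50],
    [[0, 0, -0.0018], -0.36, 50],
    [[0, 0, -0.0018], -0.36, 50],
    [[0, 0, -0.0018], -0.36, 50]
  ]
}}

```text
t: 11.2
tool_pos: [445.7, -366.9, 93.3]
tcp_rot: [2.994, 0.95, 0.001]
wrist_force: [-1.5, 2.5, 5.1]
finger_gap: 62.3
finger_force: 97.2
```

Run:
```python
from h import *
s=arm.observe();print(s["wrist_torque"],s["wrist_force"],s["tcp_rot"])
im=camrig.read_camera("wrist");cv2.imwrite("pics/a6.png",np.hstack([cv2.resize(cv2.imread("pics/w3.png"),(400,300)),cv2.resize(im[:,:,::-1],(400,300))]))
```

```text
[0.34106935 0.30483495 0.03852751] [-1.53139062  2.54612415  5.06670598] [2.99447585e+00 9.50020333e-01 6.88621345e-04]
```

Scaled: -6 mm / 1000 = -0.006, -4.5 mm / 1000 = -0.0045.

Emit:
{"name": "jog_arm", "arguments": {
  "segments": [
    [[0, 0, -0.0015], 0, 50],
    [[0, 0, -0.003], 0, 50],
    [[0, 0, -0.0045], 0, 50],
    [[0, 0, -0.006], 0, 50],
    [[0, 0, -0.006], 0, 50]
  ]
}}

```text
t: 11.75
tool_pos: [445.2, -367.3, 98.7]
tcp_rot: [-2.994, -0.952, 0.0]
wrist_force: [-0.7, 0.7, -0.2]
finger_gap: 62.1
finger_force: 97.8
```

Scaled: -40 mm / 1000 = -0.04, -38 mm / 1000 = -0.038.

Emit:
{"name": "jog_arm", "arguments": {
  "segments": [
    [[0, 0, -0.004], 0, 50],
    [[0, 0, -0.009], 0, 50],
    [[0, 0, -0.015], 0, 50],
    [[0, 0, -0.021], 0, 50],
    [[0, 0, -0.027], 0, 50],
    [[0, 0, -0.033], 0, 50],
    [[0, 0, -0.038], 0, 50],
    [[0, 0, -0.04], 0, 50],
    [[0, 0, -0.04], 0, 50],
    [[0, 0, -0.04], 0, 50]
  ]
}}

```text
t: 12.75
tool_pos: [445.2, -367.2, 138.5]
tcp_rot: [-2.994, -0.952, 0.0]
wrist_force: [0.5, 0.2, -1.2]
finger_gap: 62.2
finger_force: 97.8
```

Emit:
{"name": "jog_arm", "arguments": {
  "segments": [
    [[0, 0, 0], 0, 50],
    [[0, 0, 0], 0, 50],
    [[0, 0, 0], 0, 50]
  ]
}}

```text
t: 13.05
tool_pos: [445.3, -367.3, 138.5]
tcp_rot: [-2.994, -0.952, 0.0]
wrist_force: [0.1, 0.0, 0.0]
finger_gap: 62.2
finger_force: 97.8
```

Run:
```python
from h import *
im=camrig.read_camera("wrist");sd=camrig.read_camera("side");sc=camrig.read_camera("scene");cv2.imwrite("pics/a7.png",np.hstack([cv2.resize(im[:,70:454,::-1],(400,400)),np.vstack([cv2.resize(sd[195:325,200:330,::-1],(300,300),interpolation=cv2.INTER_CUBIC)[:200],cv2.resize(sc[110:230,216:396,::-1],(300,200),interpolation=cv2.INTER_CUBIC)])]))
```

```text
(no output)
```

View pics/a7.png

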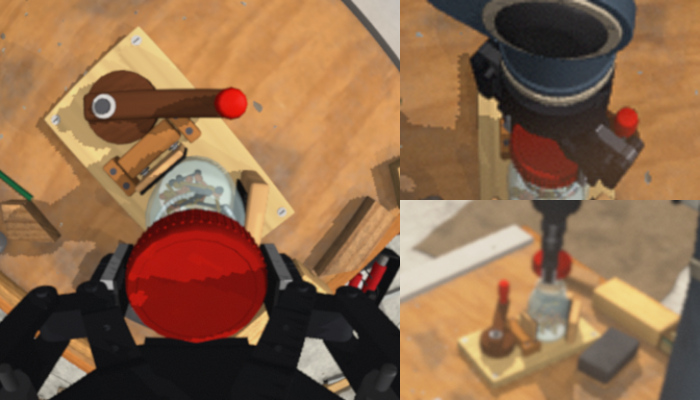

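The cap is held level above the open jar, which still stands in the shut clamp. The wrist load is close to zero, so only the cap was lifted.

```bash
python3 -c "
from workcell import arm, camrig
print(arm.hand_in())"
```

```text
the job is handed in; nothing more can be done
None
```

The job is handed in: the lever is at its stop, and the cap was turned about 1.32 rad, lifted straight off and is held about 3 cm above the open mouth with the clamp still shut; I had no direct check that the jar did not turn, though the cap lifted off freely.

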